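Open the specimen box with the left-hand nut

TASK

Open the aluminium specimen box: its brass wing nut has a left-hand thread, so unscrew it clockwise until the line engraved on the wing points straight at the line engraved on the box's end block. Then raise the handle end of the grey plastic lid over the end lip, slide the lid out of its grooves, and lay it gently, handle up, in the middle of the dark rubber mat, lengthwise along it. Leave the nut at its mark and do not disturb the other things on the bench.

Things in the scene. Friction and masses are not known exactly. Their poses are not given: they have to be found in the camera images.
- specimen_box: Aluminium box 124 (x) x 232 (y) mm, fixed. Origin on the bench under the shut lid's centre; y along the box, nut end at +y; the lid comes out to -y. The lid's edges rest on ledges at z 40 mm; side guides rise to z 50; only from y 20 to 97 do strips (underside z 53, top z 57) cover the lid's edges, forming the grooves. A fixed 12 mm spindle stands at x 0, y 51 under the nut.
- end_line (a point): Middle of the dark line engraved along the box's y axis on top of the end block (z 57 mm, block y 97 to 127, x 0): the mark that the nut's line must point at.
- lip_top (a point): Middle of the top of the box's end lip at its -y end (y -97 to -105, top z 48 mm): 8 mm above the ledges, 3 mm above the shut lid's top.
- nut (a joint): Turn of the captive left-hand wing nut, rad: 0 = tight (stop), grows CLOCKWISE seen from above, stop at 3.8; starts 0 to 0.6. At 2.6 its engraved line points at the end block's line (box +y). It rises 3.2 mm per rad, never comes off, stays where left, needs 0.12 N m. While down, its flange blocks two ribs at the lid's end; at its mark the lid is free.
- nut_grip (a point): On the nut's axis inside the wing, at the height to grip: 23 mm above the flange's top, 11 mm below the wing's top (80 mm above the bench when tight). The wing is an upright brass bar 66 mm long (this point's y), 15 mm thick (its x), 34 mm high, on a round flange 68 mm across, 12 mm thick. The dark engraved line runs on the wing's top along its +y half and down its +y end.
- lid: Grey plastic sliding lid, loose, 100 (x) x 190 (y) x 5 mm, about 0.16 kg; origin: centre of its underside. Shut, its axes are the box's, underside 40 mm up. Open 16 mm slot at +y round the spindle, two ribs 4.5 mm high at that end. With the nut at its mark the -y end can be raised up to 18 mm, turning about the +y end; after sliding about 80 mm to -y it is out of the grooves.
- lid_handle (a point): Grip point of the lid's handle, at lid x 0, y -45, 27 mm above the lid's underside. The handle is an upright grey bar 64 mm long (lid y), 14 mm thick (lid x), its top 36 mm above the lid's underside. Raising it 10 mm raises the lid's end about 14 mm.
- lid_front (a point): Middle of the lower edge of the lid's handle end (lid y -95, underside): the edge that must rise over the lip.
- mat: Dark rubber mat, 170 (x) x 260 (y) x 4 mm, fixed flat on the bench; origin at the centre of its underside. The lid is to lie in its middle, long sides (y) parallel, either way round.
- stub_disc: Bystander: steel disc 56 mm across, 12 mm high; origin under its centre.
- tweezers: Bystander: black tweezers 135 mm long (x), 6 mm high; origin near the middle of the underside.
- sample_case: Bystander: closed flat plastic case 82 x 112 x 34 mm; origin under its centre.
- solvent: Bystander: clear bottle with a white cap, 60 mm across, 120 mm high; origin under its centre.
Mind the look-alikes: they are no part of the job. Leave any green or red look-alike of the lid alone.

How it is judged:
On the way, in this order (a step that is already met when the one before it is completed fails the run):
1. the nut is unscrewed clockwise until its engraved line points at the end block's line (within 0.25 rad), the lid still shut (value of joint nut between 2.35 and 2.85 rad and y of lid in the frame of specimen_box above -0.015 m), for 0.2 s.
2. the lid's handle end is raised over the end lip before the lid has slid 40 mm (z of lid_front in the frame of specimen_box above 0.0465 m and y of lid in the frame of specimen_box between -0.04 and 0.02 m), for 0.1 s.
3. the lid is slid at least 80 mm out along its grooves (y of lid in the frame of specimen_box below -0.08 m), for 0.05 s.
At the end, for the whole second after the job is handed in: The nut's engraved line points at the end block's line within 0.25 rad, and the lid lies released and still, flat, handle up, on the mat: its centre within 30 mm of the mat's centre and its length within 0.2 rad of the mat's (value of joint nut between 2.35 and 2.85 rad and horizontal distance between lid and mat below 0.03 m and angle between the y axis of lid and the y axis of mat, either way round below 0.2 rad and angle between lid's own z axis and vertical below 0.05 rad and z of lid in the frame of mat below 0.009 m and linear speed of lid below 0.02 m/s and angular speed of lid below 0.1 rad/s); the robot touches nothing.
It fails at once if a bystander is moved by more than 25 mm (distance of any of stub_disc, tweezers, sample_case, solvent from where it was at the start of the episode above 0.025 m).
It fails at once if the lid is dropped or thrown (faster than 0.7 m/s while out of the fingers) (linear speed of lid above 0.7 m/s and contact force between the fingers and lid below 0.1 N).
It also fails if it takes over 61 s, if anything falls off the work surface, if the arm or the gripper's body presses on something with over 40 N, if the wrist force passes 120 N, or if a joint passes its speed limit or range.

ROBOT

A 7-joint arm with a two-finger parallel gripper is mounted at the origin on the work surface. World frame = base frame: x ahead of the robot, y to its left, z up, the work surface at z = 0. Lengths are in m, angles in rad, forces in N, time in s.
With the tool pointing down it reaches from about 0.425 to 0.825 m from the base axis. Payload 3.6 kg.
Tool frame: the origin (TCP) lies at the centre of the arm's flange, where the gripper is bolted on; the fingertips stand 186 mm ahead of it and the grasp point (between the pads) lies 167 mm ahead of it; z points along the fingers, y is the direction in which the jaws open and shut (so a half turn about z gives the same grasp; the last joint's range is limited). The gripper opens to 93 mm and grips with 3 to 60 N. Pads are 15 mm wide; open, the fingers measure 128 mm over their backs; the gripper's body (75 mm by 188 mm) begins 65 mm behind the grasp point.
Start: joints at [1.304, 0.615, -0.013, 1.423, 0.008, 1.103, -0.04], TCP at [0.155, -0.631, 0.405] pointing down, gripper open.
Joint ranges: [-3.12, 3.12], [-0.3, 2.06], [-1.34, 1.32], [0.26, 2.42], [-1.36, 4.5], [0.01, 1.98], [-2.84, 2.84]. Speed limits (rad/s): [2.79, 2.79, 3.14, 3.14, 3.14, 3.14, 3.14].

INTERFACE

Orientations are given as a 3x3 rotation matrix whose columns are the frame's x, y, z axes.
In Python, from bench import robot, kinematics, viewer, ticket, finder gives the robot as it stands. Calls block until the motion is done:
- robot.movep(position, orientation): joint-space move of the TCP to a pose.
- robot.move_l(position, rot=None, feed=0.15, force_limit=None): straight line of the TCP; rot=None keeps the orientation; feed is the mean speed in m/s. With force_limit (N) it stops when the force on the tool has changed by that much, and returns True; else False.
- robot.goto_joints(angles): joint-space move.
- robot.gripper_open() and robot.close_gripper(): open the fingers fully, or close them until they stop; the grip force is fixed at half the most.
- robot.hold(seconds).
- kinematics.solve_ik(position, orientation): joint angles nearest the present ones, or None.
- viewer.grab_frame(name): name is "scene" or "top" or "wrist"; returns a dict with "pixels" (420x560x3 uint8, blue, green, red), "range_z" (420x560 float32, m along the optical axis (not along the pixel's ray), 0 where there is no reading), "vertical_fov" (degrees; the focal length in pixels is half the picture's height over the tangent of half this angle, whatever the lens; pixels are square), "cx", "cy" (the principal point, pixels), "k1" (the pictures are not rectified: a ray, as slopes to the right and down, at radius r is drawn at 1 + k1 r^2 times it, then the intrinsics apply), "extrinsics" (4x4, takes a point from camera to world coordinates). Camera axes: x right, y down, z forward; pixel columns grow to the right and rows downward; lengths in m; the calibration is good to about 2 mm. A picture is of the moment at which its call begins.
A pose or a line that the arm cannot do raises robot.Unreachable and nothing moves.
- ticket.close_job(): hands the job in, once; it reports no verdict.
Trained networks look in a picture, given as the dict that the camera call returned (one of the last four; its "shot" number tells which), for a name from the list of things; names that differ only in an ending like _2 or _b are one class to them, and where a whole thing is asked for, a point or a joint stands for the part that bears it (a point fixed in the world has none). Each returns a list of dicts, best first, with "confidence" (0 to 1); they miss things now and then, are a little off and sometimes report something else, mostly with a low value. They report only what shows in the picture. A call takes as long as a camera call. They do not tell look-alikes from the thing itself.
- finder.recognise(picture, name): "point" ([x, y, z] in m, in world coordinates, good to about 4 mm: the middle of the surface that is visible of it).
- finder.mark_of(picture, name): "point" ([x, y, z] in m, in world coordinates, good to about 4 mm: a listed point, or the origin of a listed thing).
Readings, each from a call of its own:
- robot.current_clock(): time.
- robot.current_qpos(): joint angles.
- robot.current_joint_velocities(): joint speeds.
- robot.current_effort(): joint torques, N m.
- robot.current_ee_pos(): TCP position.
- robot.current_tool_rot(): TCP orientation.
- robot.current_ft_force(): force on the tool from outside, world axes, zero at the start.
- robot.current_wrist_torque(): the same for the moment, N m.
- robot.current_grip_width(): finger opening in m.
Only numpy, scipy, OpenCV 4.12 (cv2) and the standard library are available. Lean on these libraries where they do the work, as an engineer would, in place of code of your own. Each camera call takes 0.05 s, during which the arm holds its last target.

## Working session

There is one attempt and no reset: what is moved stays moved. The work goes in short steps, each a Python script; the robot and the scene stay as the last script left them, time stands still between calls to the robot, and variables do not carry over. Pictures are saved under pics/ and viewed, and the job is handed in when it is done.

```bash
ls; mkdir -p pics
cat > h.py <<'E'
import numpy as np, cv2
from bench import robot, kinematics, viewer, ticket, finder
def save(f,n): cv2.imwrite('pics/%s.png'%n,f['pixels'])
def intr(f):
    H,W=f['pixels'].shape[:2]; fo=H/2/np.tan(np.radians(f['vertical_fov'])/2); return fo,f['cx'],f['cy'],f['k1']
def cloud(f):
    fo,cx,cy,k1=intr(f); H,W=f['range_z'].shape
    u,v=np.meshgrid(np.arange(W),np.arange(H)); xd=(u-cx)/fo; yd=(v-cy)/fo
    x,y=xd.copy(),yd.copy()
    for _ in range(15):
        s=1+k1*(x*x+y*y); x,y=xd/s,yd/s
    z=f['range_z']; P=np.stack([x*z,y*z,z],-1); E=np.array(f['extrinsics'])
    return P@E[:3,:3].T+E[:3,3]
def down(a):
    # tool z down, tool y (jaw) at world angle a
    y=np.array([np.cos(a),np.sin(a),0]); z=np.array([0,0,-1.]); x=np.cross(y,z); return np.stack([x,y,z],1)
E
python3 - <<'E'
from h import *
for n in ['scene','top','wrist']:
    f=viewer.grab_frame(n); save(f,n+'0'); print(n,np.round(f['extrinsics'],3).tolist(),f['vertical_fov'],f['k1'])
    np.savez('/tmp/%s0.npz'%n,P=cloud(f),I=f['pixels'])
    for k in ['specimen_box','end_line','lip_top','nut_grip','lid','lid_handle','mat','stub_disc','tweezers','sample_case','solvent']:
        r=finder.mark_of(f,k); print(k,[(np.round(d['point'],3).tolist(),round(d['confidence'],2)) for d in r[:3]])
print(robot.current_clock())
E
```

```text
pics
scene [[0.791, 0.401, -0.462, 0.935], [0.612, -0.502, 0.612, -0.498], [0.014, -0.766, -0.642, 0.673], [0.0, 0.0, 0.0, 1.0]] 54.47002388123626 -0.040788868789774585
specimen_box [([0.543, 0.156, 0.001], 0.71)]
end_line [([0.53, 0.263, 0.055], 0.59)]
lip_top [([0.55, 0.054, 0.051], 0.58), ([0.766, 0.062, -0.0], 0.24)]
nut_grip [([0.539, 0.208, 0.08], 0.56), ([0.528, 0.263, 0.052], 0.43)]
lid [([0.754, 0.334, 0.004], 0.93), ([0.226, 0.364, 0.003], 0.93), ([0.539, 0.156, 0.042], 0.89)]
lid_handle [([0.264, -0.15, 0.025], 0.9), ([0.542, 0.111, 0.067], 0.83), ([0.262, 0.39, 0.026], 0.63)]
mat [([0.537, 0.209, 0.079], 0.24)]
stub_disc [([0.415, 0.358, -0.002], 0.62)]
tweezers [([0.354, 0.177, 0.005], 0.4)]
sample_case [([0.77, 0.063, -0.003], 0.79)]
solvent [([0.756, -0.177, -0.004], 0.9), ([0.544, -0.215, -0.007], 0.38)]
top [[-0.014, -0.983, 0.181, 0.262], [-1.0, 0.016, 0.007, 0.038], [-0.01, -0.181, -0.983, 1.312], [0.0, 0.0, 0.0, 1.0]] 42.20515281839154 -0.15041068213008155
specimen_box [([0.541, 0.157, -0.003], 0.75)]
end_line [([0.531, 0.269, 0.052], 0.68)]
lip_top [([0.549, 0.05
[... 156 characters left out ...]

lid_handle [([0.543, 0.113, 0.071], 0.8), ([0.268, -0.151, 0.024], 0.77), ([0.263, 0.39, 0.023], 0.69)]
mat [([0.545, -0.212, 0.004], 0.83), ([0.755, -0.183, -0.002], 0.45)]
stub_disc [([0.417, 0.362, 0.001], 0.94), ([0.532, 0.269, 0.054], 0.29)]
tweezers [([0.356, 0.178, 0.001], 0.73)]
sample_case [([0.353, 0.177, 0.001], 0.68), ([0.77, 0.065, 0.002], 0.58)]
solvent [([0.755, -0.182, -0.001], 0.81)]
wrist [[0.238, -0.939, -0.248, 0.223], [-0.971, -0.23, -0.061, -0.614], [-0.0, 0.255, -0.967, 0.384], [0.0, 0.0, 0.0, 1.0]] 60.7813723012468 -0.08943315590332498
specimen_box []
end_line []
lip_top []
nut_grip []
lid []
lid_handle []
mat []
stub_disc []
tweezers []
sample_case []
solvent []
1.8
```

View pics/top0.png

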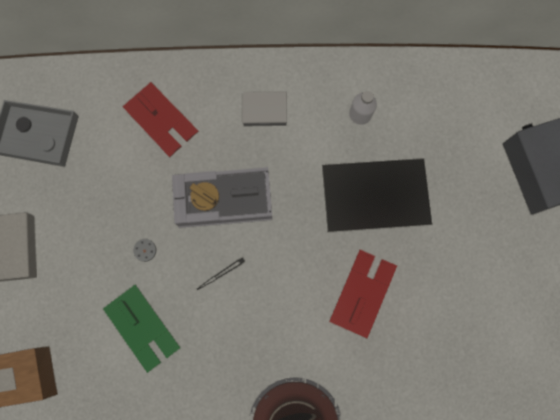

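View pics/scene0.png

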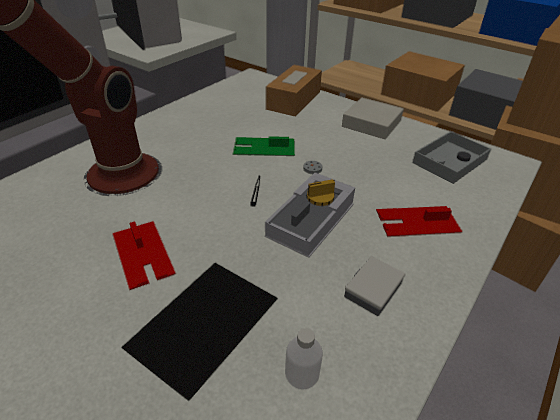

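The top view shows the box at about (222,197), the nut at (204,196), the mat at (377,195), and red and green lid copies to leave alone. Next I'll measure the poses.

Run:
```python
from h import *
for n in ['top','scene']:
    d=np.load('/tmp/%s0.npz'%n); P=d['P']; I=d['I'].astype(int)
    near=(abs(P[...,0]-.54)<.12)&(abs(P[...,1]-.16)<.15)
    m=near&(P[...,2]>.03); Q=P[m][:,:2].astype(np.float32)
    print(n,'box rect',cv2.minAreaRect(Q*1000))
    m2=m&(P[...,2]>.046)&(P[...,2]<.06); print('rim',cv2.minAreaRect(P[m2][:,:2].astype(np.float32)*1000), np.median(P[m2][:,2]))
    w=near&(P[...,2]>.082); W=P[w]; print('wing',len(W),cv2.minAreaRect(W[:,:2].astype(np.float32)*1000),W[:,2].max())
    h=near&(P[...,2]>.066)&(P[...,1]<.155); print('handle',cv2.minAreaRect(P[h][:,:2].astype(np.float32)*1000),np.percentile(P[h][:,2],95))
    mm=(I.max(-1)<45)&(abs(P[...,0]-.545)<.13)&(abs(P[...,1]+.21)<.17)&(abs(P[...,2])<.02)
    lab,st=cv2.connectedComponentsWithStats(mm.astype(np.uint8))[1:3]; k=1+st[1:,4].argmax()
    print('mat',cv2.minAreaRect(P[lab==k][:,:2].astype(np.float32)*1000),st[k])
I=cv2.imread('pics/top0.png')[160:235,165:280]; cv2.imwrite('pics/topc.png',cv2.resize(np.clip(I*1.8,0,255).astype(np.uint8),None,fx=6,fy=6,interpolation=cv2.INTER_CUBIC))
```

```text
top box rect ((537.3397827148438, 165.1387481689453), (121.38580322265625, 231.3647918701172), 3.7481155395507812)
rim ((537.2178955078125, 165.08612060546875), (120.34883880615234, 230.80587768554688), 4.248424530029297) 0.053558949818258705
wing 190 ((533.5355834960938, 204.72120666503906), (64.70532989501953, 16.053024291992188), 54.467437744140625) 0.09786125672478718
handle ((540.4638061523438, 109.68958282470703), (16.009300231933594, 63.2403450012207), 6.700996398925781) 0.07908478662285856
mat ((544.82470703125, -215.6160125732422), (163.77114868164062, 251.0299530029297), 2.8084137439727783) [ 326  160  104   69 6054]
scene box rect ((539.3922729492188, 165.4080810546875), (122.19009399414062, 236.63360595703125), 4.065613269805908)
rim ((539.5406494140625, 165.78347778320312), (121.59661865234375, 236.11073303222656), 3.7510597705841064) 0.05395960654517784
wing 169 ((537.4312133789062, 205.38372802734375), (67.45574188232422, 18.706188201904297), 52.98804473876953) 0.09402786039977329
handle ((544.0560913085938, 109.37783813476562), (14.984514236450195, 64.9853515625), 3.226627826690674) 0.07676498448010173
mat ((544.8797607421875, -212.6383056640625), (172.90374755859375, 261.2275085449219), 3.2301528453826904) [  122   263   155   137 10099]
```

View pics/topc.png

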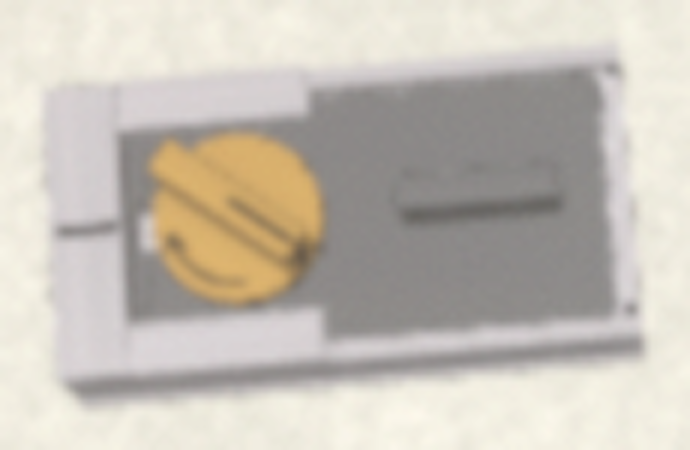

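```bash
cat >> h.py <<'E'
TH=np.radians(4.0)
BO=np.array([.5393,.1543])
def bx(x,y): return BO+np.array([np.cos(TH),np.sin(TH)])*x+np.array([-np.sin(TH),np.cos(TH)])*y
D=np.radians
E
python3 - <<'E'
from h import *
print(np.round(robot.current_tool_rot(),2).tolist(), bx(0,51),bx(0,-45))
n=bx(0,51)
for a in range(-180,181,20):
    for z in [.08,.25]:
        q=kinematics.solve_ik([*n,z+.167],down(D(a))); print(a,z,None if q is None else np.round(q,2).tolist())
for a in (-176,4):
  for p in [(*bx(0,-45),.067),(*bx(0,-150),.09),(*bx(0,-45),.25),(.545,-.26,.1),(.545,-.16,.1),(.545,-.26,.05)]:
    q=kinematics.solve_ik([p[0],p[1],p[2]+.167],down(D(a))); print(a,np.round(p,2),None if q is None else np.round(q,2).tolist())
E
```

```text
[[0.97, 0.24, 0.0], [0.24, -0.97, 0.0], [0.0, -0.0, -1.0]] [-3.01828016 51.03006656] [  3.67834132 -44.73608226]
-180 0.08 None
-180 0.25 None
-160 0.08 None
-160 0.25 None
-140 0.08 None
-140 0.25 None
-120 0.08 None
-120 0.25 None
-100 0.08 None
-100 0.25 None
-80 0.08 None
-80 0.25 None
-60 0.08 None
-60 0.25 None
-40 0.08 None
-40 0.25 None
-20 0.08 None
-20 0.25 None
0 0.08 None
0 0.25 None
20 0.08 None
20 0.25 None
40 0.08 None
40 0.25 None
60 0.08 None
60 0.25 None
80 0.08 None
80 0.25 None
100 0.08 None
100 0.25 None
120 0.08 None
120 0.25 None
140 0.08 None
140 0.25 None
160 0.08 None
160 0.25 None
180 0.08 None
180 0.25 None
-176 [  3.68 -44.74   0.07] None
-176 [ 1.1000e+01 -1.4948e+02  9.0000e-02] None
-176 [  3.68 -44.74   0.25] None
-176 [ 0.55 -0.26  0.1 ] [0.17, 0.73, 0.4, 1.72, -0.39, 0.77, -2.31]
-176 [ 0.55 -0.16  0.1 ] [0.01, 0.69, 0.39, 1.82, -0.38, 0.71, -2.47]
-176 [ 0.55 -0.26  0.05] [0.17, 0.81, 0.39, 1.75, -0.46, 0.68, -2.25]
4 [  3.68 -44.74   0.07] None
4 [ 1.1000e+01 -1.4948e+02  9.0000e-02] None
4 [  3.68 -44.74   0.25] None
4 [ 0.55 -0.26  0.1 ] [0.62, 0.72, -0.35, 1.7, 0.33, 0.78, 0.18]
4 [ 0.55 -0.16  0.1 ] [0.5, 0.69, -0.4, 1.81, 0.38, 0.72, -0.04]
4 [ 0.55 -0.26  0.05] [0.6, 0.79, -0.32, 1.73, 0.37, 0.68, 0.15]
```

bx used mm where it should use m, so I'll fix that.

```bash
sed -i 's/^def bx(x,y): return/def bx(x,y):\n    x,y=x\/1000,y\/1000\n    return/' h.py
python3 - <<'E'
from h import *
n=bx(0,51); print(n,bx(0,-45))
for a in range(-180,180,20):
    for z in [.08,.087]:
        q=kinematics.solve_ik([*n,z+.167],down(D(a))); print(a,z,None if q is None else np.round(q,2).tolist())
for a in (-176,4):
  for p in [(*bx(0,-45),.067),(*bx(0,-150),.09),(*bx(0,-45),.25)]:
    q=kinematics.solve_ik([p[0],p[1],p[2]+.167],down(D(a))); print(a,np.round(p,2),None if q is None else np.round(q,2).tolist())
E
```

```text
[0.53574242 0.20517577] [0.54243904 0.10940962]
-180 0.08 [0.22, 1.0, -1.15, 1.79, 1.03, 1.1, 1.82]
-180 0.087 [0.22, 0.98, -1.15, 1.79, 1.02, 1.11, 1.84]
-160 0.08 [0.22, 1.0, -1.15, 1.79, 1.03, 1.1, 2.17]
-160 0.087 [0.22, 0.98, -1.15, 1.79, 1.02, 1.11, 2.19]
-140 0.08 [-0.5, 0.7, 0.16, 1.81, -0.17, 0.64, -2.69]
-140 0.087 [-0.49, 0.69, 0.14, 1.81, -0.14, 0.65, -2.72]
-120 0.08 [-0.45, 0.7, 0.08, 1.81, -0.08, 0.64, -2.42]
-120 0.087 [-0.44, 0.68, 0.06, 1.81, -0.06, 0.65, -2.44]
-100 0.08 [-0.39, 0.69, -0.01, 1.81, 0.02, 0.64, -2.16]
-100 0.087 [-0.38, 0.68, -0.03, 1.81, 0.03, 0.65, -2.18]
-80 0.08 [-0.33, 0.7, -0.12, 1.81, 0.13, 0.64, -1.92]
-80 0.087 [-0.32, 0.69, -0.13, 1.8, 0.14, 0.66, -1.93]
-60 0.08 [-0.25, 0.71, -0.24, 1.81, 0.26, 0.66, -1.69]
-60 0.087 [-0.25, 0.7, -0.25, 1.8, 0.26, 0.68, -1.69]
-40 0.08 [-0.17, 0.72, -0.38, 1.8, 0.39, 0.69, -1.47]
-40 0.087 [-0.16, 0.71, -0.39, 1.8, 0.39, 0.71, -1.46]
-20 0.08 [-0.11, 0.74, -0.47, 1.8, 0.48, 0.72, -1.2]
-20 0.087 [-0.11, 0.73, -0.48, 1.8, 0.48, 0.73, -1.19]
0 0.08 [-0.07, 0.75, -0.54, 1.8, 0.55, 0.74, -0.91]
0 0.087 [-0.06,
[... 574 characters left out ...]
0 0.08 [0.22, 1.0, -1.15, 1.79, 1.03, 1.1, 0.78]
120 0.087 [0.22, 0.98, -1.15, 1.79, 1.02, 1.11, 0.79]
140 0.08 [0.22, 1.0, -1.15, 1.79, 1.03, 1.1, 1.13]
140 0.087 [0.22, 0.98, -1.15, 1.79, 1.02, 1.11, 1.14]
160 0.08 [0.22, 1.0, -1.15, 1.79, 1.03, 1.1, 1.48]
160 0.087 [0.22, 0.98, -1.15, 1.79, 1.02, 1.11, 1.49]
-176 [0.54 0.11 0.07] [0.4, 1.0, -1.15, 1.86, 1.07, 1.07, 2.01]
-176 [0.55 0.   0.09] [-0.28, 0.68, 0.37, 1.88, -0.38, 0.65, -2.75]
-176 [0.54 0.11 0.25] [0.42, 0.69, -1.15, 1.67, 0.66, 1.23, 2.33]
4 [0.54 0.11 0.07] [0.0, 0.72, -0.38, 1.87, 0.43, 0.63, -0.57]
4 [0.55 0.   0.09] [0.2, 0.68, -0.38, 1.86, 0.39, 0.67, -0.35]
4 [0.54 0.11 0.25] [0.23, 0.54, -0.75, 1.68, 0.41, 1.09, -0.57]
```

Run:
```python
from h import *
n=bx(0,51)
robot.movep([*n,.40],down(D(144)))
print(np.round(robot.current_qpos(),2),robot.current_clock(),robot.current_ee_pos())
f=viewer.grab_frame('wrist'); save(f,'w1'); P=cloud(f); np.savez('/tmp/w1.npz',P=P,I=f['pixels'])
near=(abs(P[...,0]-.54)<.12)&(abs(P[...,1]-.16)<.15)
m=near&(P[...,2]>.082);print('wing',m.sum(),cv2.minAreaRect(P[m][:,:2].astype(np.float32)*1000),P[m][:,2].max())
h=near&(P[...,2]>.066)&(P[...,1]<.155)
if h.sum()>5: print('handle',cv2.minAreaRect(P[h][:,:2].astype(np.float32)*1000))
```

```text
[ 0.23  0.75 -1.15  1.64  0.71  1.24  1.45] 5.0167 [0.53622591 0.20435228 0.39980649]
wing 66541 ((527.2687377929688, 186.1274871826172), (95.6632308959961, 130.1675567626953), 27.176528930664062) 0.37937790604285504
handle ((538.1581420898438, 115.32707214355469), (79.7237319946289, 75.47871398925781), 7.916109561920166)
```

View pics/w1.png

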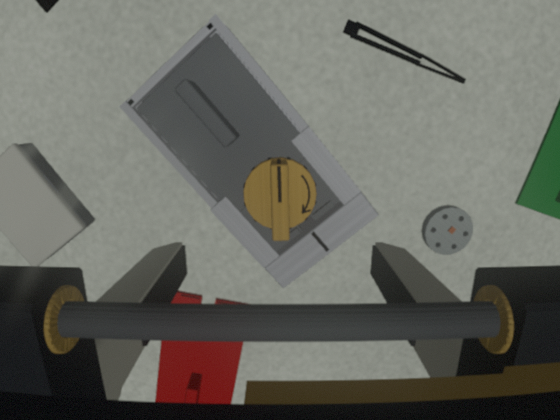

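The wrist view shows the wing upright in the picture, (280,157) to (281,240). The jaws (horizontal) are square to it. Next I'll refine the position numerically and grip.

Run:
```python
from h import *
d=np.load('/tmp/w1.npz');P=d['P']
near=(abs(P[...,0]-.54)<.12)&(abs(P[...,1]-.16)<.15)
r=np.zeros(near.shape,bool); r[:262,100:400]=1; near&=r
m=near&(P[...,2]>.083)&(P[...,2]<.11);print('wing',m.sum(),cv2.minAreaRect(P[m][:,:2].astype(np.float32)*1000),np.median(P[m][:,2]))
h=near&(P[...,2]>.066)&(P[...,2]<.09)&(P[...,1]<.155)
print('handle',cv2.minAreaRect(P[h][:,:2].astype(np.float32)*1000),np.median(P[h][:,2]))
b=near&(P[...,2]>.046)&(P[...,2]<.12);print('box',cv2.minAreaRect(P[b][:,:2].astype(np.float32)*1000))
```

```text
wing 1398 ((535.4393920898438, 206.1173553466797), (66.83238983154297, 14.993958473205566), 55.36240768432617) 0.09132633183045705
handle ((542.3243408203125, 110.5577621459961), (15.128170013427734, 64.48213958740234), 3.7474234104156494) 0.07538969986509986
box ((538.5421142578125, 166.41415405273438), (120.04138946533203, 232.96327209472656), 4.041689395904541)
```

```bash
sed -i 's/^BO=.*/BO=np.array([.5393,.1548])/' h.py
python3 - <<'E'
from h import *
n=bx(0,51); A=145
robot.move_l([*n,.20+.167],down(D(A)),feed=.2)
robot.move_l([*n,.082+.167],feed=.1,force_limit=15)
f0=np.array(robot.current_ft_force())
robot.close_gripper()
print(robot.current_grip_width(),f0,robot.current_ft_force(),robot.current_ee_pos(),np.round(robot.current_qpos(),2),robot.current_clock())
E
```

```text
0.014692573801608587 [ 0.48630216 -0.08051098 -0.24303137] [ 0.76794295 -0.67549725  0.46015729] [0.53587996 0.20557619 0.24903661] [ 0.16  0.91 -1.    1.79  0.93  0.99  1.3 ] 7.9083
```

Run:
```python
from h import *
n=bx(0,51); t=robot.current_clock()
for i in (1,2):
    a=145-15*i; z=.249+.0032*D(15*i)
    robot.move_l([*n,z],down(D(a)),feed=.0024)
    print(a,robot.current_clock()-t,np.round(robot.current_qpos(),2),np.round(robot.current_ft_force(),1),np.round(robot.current_wrist_torque(),2),robot.current_ee_pos())
```

```text
130 0.4333999999999998 [ 0.14  0.89 -0.95  1.79  0.88  0.95  1.07] [ 0.8  0.1 -0.6] [ 0.08 -0.2  -0.12] [0.53577192 0.2057026  0.24986875]
115 0.8667000000000007 [ 0.11  0.86 -0.89  1.79  0.83  0.92  0.85] [-0.   0.1 -0.7] [ 0.17 -0.13 -0.09] [0.53569933 0.20586437 0.25072879]
```

Run:
```python
from h import *
n=bx(0,51)
for a in [100,85,70,55,40,25,10,4]:
    z=.249+.0032*D(145-a)
    robot.move_l([*n,z],down(D(a)),feed=.0024)
print(a,robot.current_clock(),np.round(robot.current_qpos(),2),np.round(robot.current_ft_force(),1),np.round(robot.current_wrist_torque(),2),robot.current_ee_pos(),robot.current_tool_rot()[:2,1],robot.current_grip_width())
for n in ['top','scene']:
    f=viewer.grab_frame(n); save(f,n+'2'); P=cloud(f)
```

```text
4 12.0667 [-0.16  0.71 -0.39  1.79  0.39  0.71 -0.69] [ 2.3  5.5 -3.2] [ 1.18 -0.54 -0.08] [0.53628723 0.20669028 0.25700059] [0.99742662 0.07166879] 0.01531062156292824
```

View pics/scene2.png

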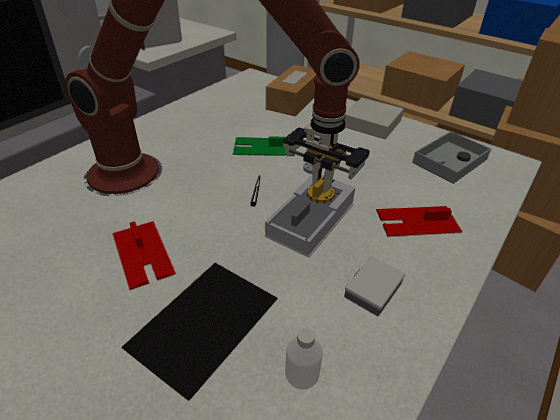

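The nut has turned and the wing now lies along the box at (322,190). I'll release it, rise, and check.

Run:
```python
from h import *
robot.hold(0.2)
robot.gripper_open()
p=robot.current_ee_pos()
robot.move_l([p[0],p[1],.40],feed=.2)
f=viewer.grab_frame('wrist'); save(f,'w3'); P=cloud(f)
near=(abs(P[...,0]-.54)<.12)&(abs(P[...,1]-.16)<.15)
m=near&(P[...,2]>.088)&(P[...,2]<.12)
n,lab,st,_=cv2.connectedComponentsWithStats(m.astype(np.uint8)); 
for k in range(1,n):
    if st[k,4]>200: print(st[k],cv2.minAreaRect(P[lab==k][:,:2].astype(np.float32)*1000),np.median(P[lab==k][:,2]))
h=near&(P[...,2]>.066)&(P[...,2]<.083)&(P[...,1]<.155)
print('handle',cv2.minAreaRect(P[h][:,:2].astype(np.float32)*1000),np.median(P[h][:,2]))
print(robot.current_clock())
```

```text
[ 272  159   19   82 1506] ((535.84765625, 206.89581298828125), (14.776334762573242, 66.32038879394531), 3.7261295318603516) 0.09923201478086627
handle ((542.0394287109375, 121.70022583007812), (13.359054565429688, 43.02452850341797), 3.8707072734832764) 0.07541665583085772
14.5833
```

View pics/w3.png

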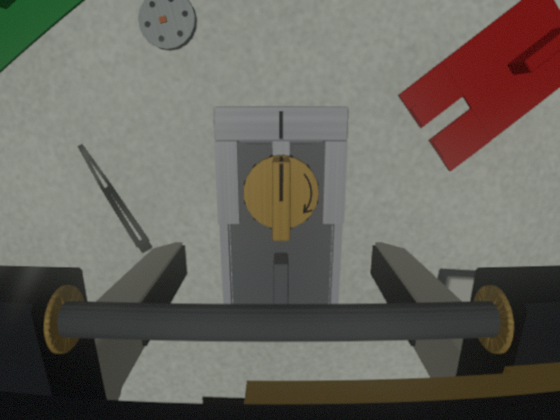

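The nut's line at (281,165–200) lines up with the block's line at (281,111–137). The wing is at 3.7° against the box's 4.0°, so step 1 looks done. Next I'll grip the handle and raise it.

```bash
cat >> h.py <<'E'
GZ=.0285  # grasp height over lid underside
def lidpose(s,th,dz=0.,R0=D(4)):
    """TCP pose with the lid slid s m to -y, tilted th about its +y lower edge"""
    c,sn=np.cos(th),np.sin(th)
    y=-.140*c+GZ*sn; z=.140*sn+GZ*c
    g=np.array([*bx(0,95+1000*(y-s)),.040+z+dz])
    ax=np.array([np.cos(TH),np.sin(TH),0])
    R=cv2.Rodrigues(-th*ax)[0]@down(R0)
    return g-R[:,2]*.167,R
E
python3 - <<'E'
from h import *
p,R=lidpose(0,0); print(p)
robot.move_l([p[0],p[1],.33],R,feed=.25)
print(robot.move_l(p,feed=.1,force_limit=12),robot.current_ee_pos(),np.round(robot.current_ft_force(),1))
robot.close_gripper(); print(robot.current_grip_width(),np.round(robot.current_ft_force(),1),robot.current_clock())
for th in (.025,.05,.074):
    p,R=lidpose(0,th); robot.move_l(p,R,feed=.03); print(th,np.round(robot.current_ft_force(),1),np.round(robot.current_ee_pos()-p,4),np.round(robot.current_wrist_torque(),2))
robot.hold(.15)
f=viewer.grab_frame('scene'); save(f,'s4'); f2=viewer.grab_frame('top'); save(f2,'t4'); print(robot.current_clock(),[(np.round(d['point'],3),d['confidence']) for d in finder.mark_of(f,'lid_front')])
I=f['pixels'][150:270,230:400]; cv2.imwrite('pics/s4c.png',cv2.resize(I,None,fx=4,fy=4,interpolation=cv2.INTER_CUBIC))
E
```

```text
[0.54243904 0.10990962 0.2355    ]
True [0.54201452 0.11038575 0.23621663] [ 0.2 -0.   5.5]
0.013976304511833378 [ 2.8 -0.  -1.7] 17.325
0.025 [ 1.9  0.1 -1.2] [-0.0004  0.0006  0.0001] [ 0.12 -0.3   0.02]
0.05 [-0.   0.3 -1. ] [-0.0004  0.0004  0.    ] [ 0.   -0.1  -0.02]
0.074 [ 0.2 -0.3 -1.3] [-0.0002  0.0004  0.0001] [-0.01 -0.12  0.03]
18.6333 [(array([0.548, 0.063, 0.057]), 0.97), (array([0.822, 0.39 , 0.004]), 0.67), (array([ 0.215, -0.127,  0.002]), 0.63), (array([0.304, 0.421, 0.001]), 0.59)]
```

View pics/s4c.png

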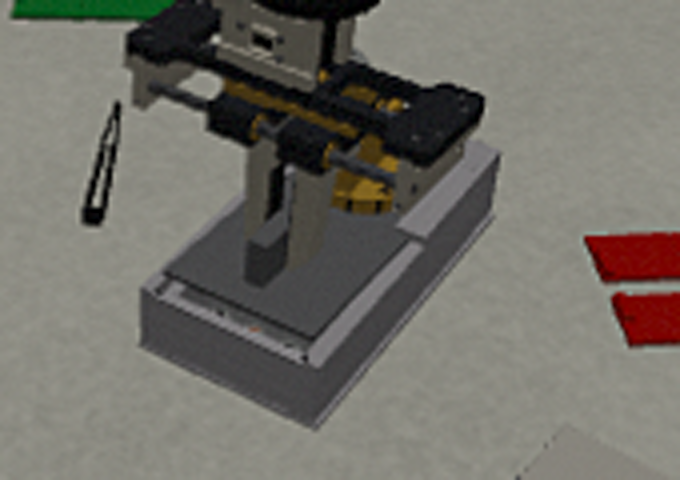

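The lid's front edge is raised clear of the lip, with the gap showing at (230,320) in the crop and lid_front at about z 57 mm. Next I'll slide it.

Run:
```python
from h import *
for s,th in ((.02,.074),(.04,.078),(.06,.09),(.08,.11),(.095,.12)):
    p,R=lidpose(s,th); r=robot.move_l(p,R,feed=.06,force_limit=25); print(s,r,np.round(robot.current_ft_force(),1),np.round(robot.current_ee_pos()-p,4),robot.current_grip_width())
    if r: break
print(robot.current_clock())
f=viewer.grab_frame('scene'); print([(np.round(d['point'],3),d['confidence']) for d in finder.mark_of(f,'lid_front')[:1]])
I=f['pixels'][150:300,200:400]; cv2.imwrite('pics/s5c.png',cv2.resize(I,None,fx=4,fy=4,interpolation=cv2.INTER_CUBIC))
```

```text
0.02 False [-0.1  0.  -0.6] [ 0.0001 -0.0007  0.    ] 0.013483573686943452
0.04 False [ 0.1  0.6 -1. ] [ 0.0001 -0.0005 -0.    ] 0.013810435458969162
0.06 False [ 0.4  0.3 -0.8] [ 0.0001 -0.0005  0.    ] 0.01373689545734483
0.08 False [ 0.4  0.6 -2. ] [ 0.0001 -0.0005  0.0001] 0.014105874173695958
0.095 False [-0.1 -0.5 -1.7] [ 0.0001 -0.0007 -0.    ] 0.013900950017565623
20.8583
[(array([ 0.549, -0.032,  0.064]), 0.97)]
```

View pics/s5c.png

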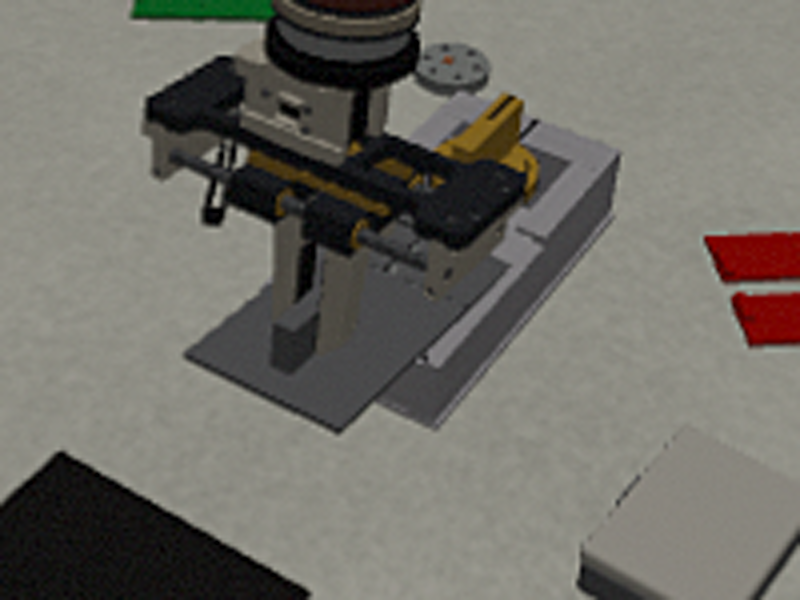

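The lid is about 95 mm out and still firmly held. Next I'll lift it, level it and carry it over the mat.

Run:
```python
from h import *
p,R=lidpose(.105,.12,.06); robot.move_l(p,R,feed=.1)
p,R=lidpose(.14,0,.08); robot.move_l(p,R,feed=.12)
ma=D(3); g=np.array([.545,-.214])-.045*np.array([-np.sin(ma),np.cos(ma)])
R=down(ma)
robot.move_l([*g,.10+.167],R,feed=.15); robot.hold(.2)
f=viewer.grab_frame('scene'); save(f,'s6'); P=cloud(f)
f2=viewer.grab_frame('top'); save(f2,'t6'); 
for ff in (f,f2): print([(np.round(d['point'],3).tolist(),round(d['confidence'],2)) for n in('lid','lid_front') for d in finder.mark_of(ff,n)[:4]])
print(robot.current_clock(),robot.current_ee_pos(),robot.current_grip_width())
```

```text
[([0.305, -0.169, -0.004], 0.97), ([0.225, 0.366, 0.001], 0.88), ([0.54, 0.153, 0.002], 0.73), ([0.753, 0.336, 0.007], 0.69), ([0.549, -0.307, 0.073], 0.93), ([0.302, 0.42, -0.001], 0.79), ([0.219, -0.129, 0.002], 0.67), ([0.823, 0.39, 0.003], 0.62)]
[([0.756, 0.33, 0.004], 0.96), ([0.304, -0.166, 0.001], 0.95), ([0.226, 0.366, -0.0], 0.79), ([0.545, -0.214, 0.077], 0.75), ([0.219, -0.13, 0.001], 0.86), ([0.551, -0.309, 0.072], 0.83), ([0.826, 0.392, -0.001], 0.69), ([0.307, 0.422, -0.0], 0.61)]
24.575 [ 0.54735279 -0.25890562  0.26700367] 0.013600441796364202
```

View pics/s6.png

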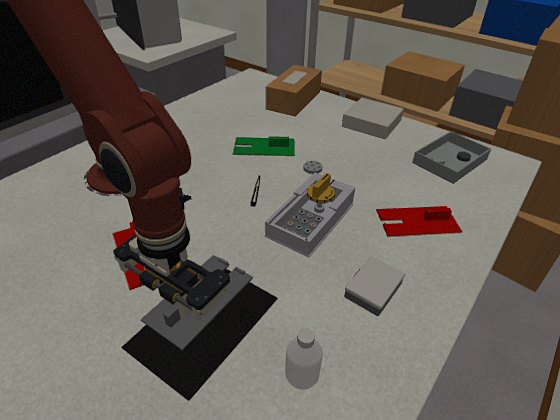

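View pics/t6.png

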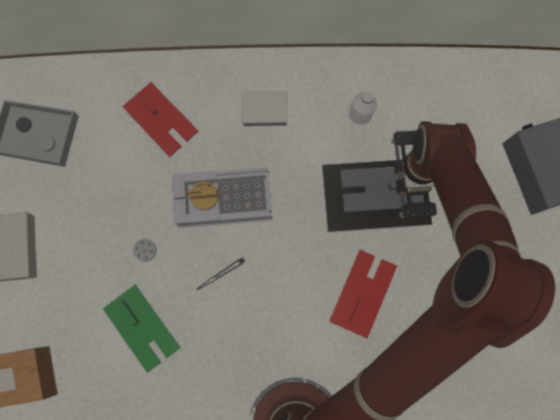

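The lid hangs level, centred over the mat (top view (370,190)). The box is open and the nut still points at its mark. Next I'll lower it.

Run:
```python
from h import *
p=robot.current_ee_pos().copy(); 
robot.move_l([.5474,-.2589,.167+.045],feed=.08)
r=robot.move_l([.5474,-.2589,.167+.029],feed=.02,force_limit=6)
print(r,robot.current_ee_pos()[2]-.167,np.round(robot.current_ft_force(),1),robot.current_clock())
robot.hold(.2); print(np.round(robot.current_ft_force(),1),np.round(robot.current_wrist_torque(),2))
```

```text
True 0.03189427272475104 [-0.2  0.2  4.5] 26.0583
[-0.7 -0.2  5.2] [-0.05 -0.12  0.05]
```

Run:
```python
from h import *
robot.gripper_open(); robot.hold(.1)
p=robot.current_ee_pos()
robot.move_l([p[0],p[1],.34],feed=.12)
robot.movep([.40,-.42,.42],down(D(-40)))
robot.hold(.3)
for n in('scene','top'):
    f=viewer.grab_frame(n); save(f,n+'7'); P=cloud(f)
    print(n,[(k,np.round(d['point'],3).tolist(),round(d['confidence'],2)) for k in('lid','mat','stub_disc','tweezers','sample_case','solvent') for d in finder.mark_of(f,k)[:4]])
    h=(P[...,2]>.03)&(P[...,2]<.06)&(abs(P[...,0]-.545)<.08)&(abs(P[...,1]+.214)<.13); 
    if h.sum()>10: print('handle',cv2.minAreaRect(P[h][:,:2].astype(np.float32)*1000),np.median(P[h][:,2]))
    I=f['pixels'].astype(int); l=(abs(P[...,0]-.545)<.09)&(abs(P[...,1]+.214)<.13)&(I.max(-1)>55)&(P[...,2]<.02)
    l=cv2.morphologyEx(l.astype(np.uint8),cv2.MORPH_OPEN,np.ones((3,3)))>0
    c,lab,st,_=cv2.connectedComponentsWithStats(l.astype(np.uint8))
    if c>1: 
        k=1+st[1:,4].argmax(); Q=P[lab==k]; print('lid',cv2.minAreaRect(Q[:,:2].astype(np.float32)*1000)); A=np.c_[Q[:,:2],np.ones(len(Q))]; print(np.linalg.lstsq(A,Q[:,2],rcond=None)[0],np.median(Q[:,2]))
    w=(P[...,2]>.088)&(P[...,2]<.11)&(abs(P[...,0]-.536)<.05)&(abs(P[...,1]-.206)<.05); print('wing',cv2.minAreaRect(P[w][:,:2].astype(np.float32)*1000))
print(robot.current_clock())
```

```text
scene [('lid', [0.227, 0.362, -0.0], 0.82), ('lid', [0.305, -0.169, -0.002], 0.81), ('lid', [0.546, -0.213, 0.006], 0.72), ('lid', [0.755, 0.334, 0.002], 0.6), ('stub_disc', [0.414, 0.362, -0.006], 0.48), ('tweezers', [0.356, 0.177, 0.003], 0.63), ('tweezers', [0.546, -0.213, 0.004], 0.45), ('sample_case', [0.77, 0.063, -0.002], 0.9), ('solvent', [0.757, -0.177, -0.003], 0.88)]
handle ((548.6016235351562, -257.51531982421875), (15.05083179473877, 64.61674499511719), 3.8381526470184326) 0.039632333352502824
lid ((544.2509765625, -211.06504821777344), (101.44505310058594, 193.83480834960938), 3.576843500137329)
[ 0.0016875  -0.00088906  0.00795132] 0.009070128165265645
wing ((537.1038818359375, 204.23602294921875), (16.362247467041016, 67.30008697509766), 4.080837249755859)
top [('lid', [0.545, -0.213, 0.007], 0.95), ('lid', [0.228, 0.369, 0.001], 0.91), ('lid', [0.305, -0.165, 0.002], 0.84), ('lid', [0.758, 0.334, 0.002], 0.74), ('mat', [0.77, 0.062, 0.003], 0.7), ('stub_disc', [0.415, 0.362, 0.003], 0.8), ('tweezers', [0.352, 0.178, 0.004], 0.75), ('solvent', [0.753, -0.182, 0.0], 0.72)]
handle ((544.429931640625, -257.8621826171875), (15.549418449401855, 64.55558776855469), 3.421552896499634) 0.038691930839997446
lid ((543.5469970703125, -214.69076538085938), (103.31365203857422, 193.10264587402344), 2.243946075439453)
[-0.00426335 -0.000378    0.01036223] 0.008116930660604593
wing ((534.2251586914062, 205.0956573486328), (15.996764183044434, 65.73932647705078), 3.7599384784698486)
30.925
```

View pics/scene7.png

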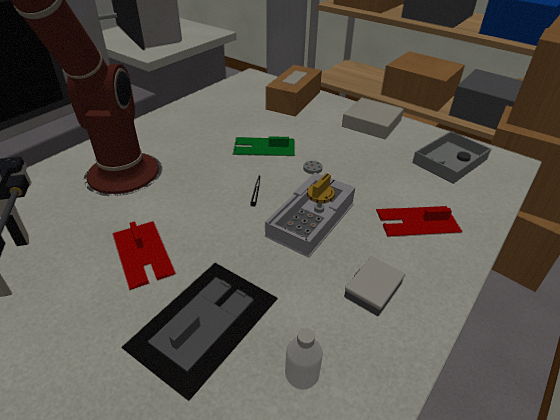

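View pics/top7.png

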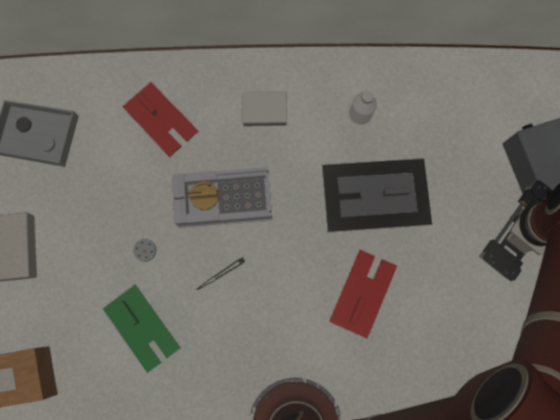

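The lid lies flat, handle up, in the middle of the mat (top (377,195), scene (200,330)). The nut is at its mark and the gripper is clear, so I'm handing in.

```bash
python3 -c "
from h import *
print(ticket.close_job(),robot.current_clock())"
```

```text
the job is handed in; nothing more can be done
the job is handed in; nothing more can be done
```

The box is open, the lid is on the mat, and the job is handed in; no verdict was reported. The robot's clock stood at about 31 s of the 61 s allowed at my last check, just before handing in.

**What I did:**
- **Nut:** I turned it about 141° clockwise until its engraved line met the end block's line.
- **Lid out:** I raised the handle end over the lip (front edge at about z 57 mm), then slid the lid about 95 mm out.
- **Lid down:** I carried it level to the mat, set it down at about 5 N and released it.

**Last checks:**
- **Nut:** the wing is at 3.8–4.1°, against 4.0° for the box.
- **Lid position:** the centre is about 1–3 mm from the mat's centre. Its angle is within about 1° of the mat's.
- **Lid attitude:** it lies flat with the handle up; its fitted slopes are below 0.005.
- **Bystanders:** no displacement beyond measurement noise.
- **Gripper:** clear of everything.

**Disagreements:**
- The approach to the handle stopped about 0.7 mm early on its force limit. The grip still held.
- The two fixed cameras differ by 3–4 mm on some positions, which is within the tolerances.

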